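# Key the knurled collar onto the conductivity cell and hold it home

### The arm

A 6-joint arm with a two-finger parallel gripper is mounted at the origin on the work surface. World frame = base frame: x ahead of the robot, y to its left, z up, the work surface at z = 0. Lengths are in m, angles in rad, forces in N, time in s.
With the tool pointing down it reaches from about 0.3 to 0.875 m from the base axis. Payload 6.4 kg.
Tool frame: the origin (TCP) lies midway between the tips of the shut fingers; the grasp point (between the pads) lies ctrl.grip_depth behind it (ctrl.grip_depth is the distance from the TCP to the grasp point, in m); x points along the fingers, y is the direction in which the jaws open and shut, and the axes are right-handed (so a half turn about x gives the same grasp; the last joint's range is limited). The gripper opens to 85 mm and grips with 20 to 120 N. Pads are 22 mm wide; open, the fingers measure 114 mm over their backs; the gripper's body (76 mm by 85 mm) begins 54 mm behind the grasp point. The pads swing forward as they close: fully open they stand 13 mm farther back than shut.
Start: joints at [1.132, 0.181, 1.607, -0, 1.354, -0.206], TCP at [0.133, 0.56, 0.231] pointing down, gripper open.
Joint ranges: [-2.99, 2.99], [-0.89, 2.07], [0.3, 2.58], [-1.14, 4.28], [0, 2.63], [-3.12, 3.12]. Speed limits (rad/s): [2.57, 2.57, 3.01, 3.14, 3.14, 3.14].

### API

Orientations are given as a unit quaternion [w, x, y, z].
In Python, from bench import ctrl gives the robot as it stands.
- The arm moves only by the tool carry_out, never from a script. Its argument "motion" is one flat list of numbers, 7 for each row, row after row: the turn, a rotation vector about the tool's x, y, z in degrees, then the shift along the tool's x, y, z in m, then the gripper's target within -1 to 1 (shut at 1, half-way at 0, fully open at -1). A call has 1 to 10 rows; each row shifts and turns the pose as measured when the row begins, along the tool's axes as they then stand; what a row does not reach is not made up. A row lasts 1/10 s, in which the tool goes at most 50 mm and 8.59 degrees, less where a joint would pass 70% of its speed; a pose out of reach is approached as far as the arm can. A call with a gripper value outside its range is refused whole. The fingers move at their own pace and stop on an object; the grip force is fixed at half the most. Time passes only in rows, so rows that do not move let the fingers close. It gives the time, the measured TCP pose, the force and the opening at its end, in the units of the state.
- ctrl.get_obs(): the state, without advancing time (a new reading comes with each control period).
- ctrl.camera(name): name is "scene" or "top" or "wrist"; returns the picture (400x640x3 uint8, blue, green, red); there is no depth.
- ctrl.camera_params(name): a dict with "mtx" (3x3 intrinsics, pixels), "k1" (the pictures are not rectified: a ray, as slopes to the right and down, at radius r is drawn at 1 + k1 r^2 times it, then the intrinsics apply), "pose" (4x4, takes a point from camera to world coordinates); the wrist camera has in their place "hand_eye" (4x4, takes a point from camera to tool coordinates, whose origin is the TCP and whose axes are the tool frame's). Camera axes: x right, y down, z forward; pixel columns grow to the right and rows downward; lengths in m; the calibration is good to about 2 mm. A picture is of the moment at which its call begins: read the wrist's pose just before it. camera_params takes no time and is no camera call.
- ctrl.hand_in(): hands the job in, once; it reports no verdict.
Trained networks look in the newest picture that a camera, given by its name, has taken for a name from the list of things; names that differ only in an ending like _2 or _b are one class to them, and where a whole thing is asked for, a point or a joint stands for the part that bears it (a point fixed in the world has none). Each returns a list of dicts, best first, with "conf" (0 to 1); they miss things now and then, are a little off and sometimes report something else, mostly with a low value. They report only what shows in the picture. A call takes as long as a camera call. They do not tell look-alikes from the thing itself.
- ctrl.boxes_of(camera, thing): "point" ([x, y, z] in m, in the coordinates of the camera as it stood for that picture, good to about 4 mm: the middle of the surface that is visible of it).
- ctrl.trace(camera, thing): "pixels" (400x640 bool, what is visible of it).
- ctrl.landmark_of(camera, thing): "point" ([x, y, z] in m, in the coordinates of the camera as it stood for that picture, good to about 4 mm: a listed point, or the origin of a listed thing).
The state is a dict: "time_s": time; "q": joint angles; "dq": joint speeds; "joint_efforts": joint torques, N m; "eef_pos": TCP position; "eef_rot": TCP orientation; "wrist_force": force on the tool from outside, world axes, zero at the start; "torque": the same for the moment, N m; "opening": opening from 0.0 (shut) to 1.0 (fully open).
Only numpy, scipy, OpenCV 4.12 (cv2) and the standard library are available. Lean on these libraries where they do the work, as an engineer would, in place of code of your own. Each camera call takes 0.05 s, during which the arm holds its last target. There are 200 camera calls.

### The job

Lift the blue knurled collar up and off its peg on the drying rack and set it over the neck of the white conductivity cell on the turntable. Turn it until its hidden keyways drop over the cross-pins, push it fully home against the spring seal, rim down on the shoulder, and finish while still holding it pushed home with the gripper. Leave everything else where it is, the red end plug still hanging.

Things in the scene. Friction and masses are not known exactly. Their poses are not given: they have to be found in the camera images.
- collar_mid (a point): Centre (on the axis, half-way up) of the loose knurled collar: blue cup with dark ribbed sides, 56 mm diameter, 48 mm tall, 0.14 kg, top closed (6 mm thick, bare aluminium disc on it), open below, 42 mm deep inside. z = its axis, up. It starts hanging mouth down on one of the rack's two pegs, ceiling on the peg, some mm of play. Grip it from above across its diameter, 0 to 8 mm above its middle.
- collar_rim (a point): Centre of the collar's open lower rim (24 mm below its middle). Bore 38 mm diameter; four keyways 12 mm wide, every 90 degrees, cut full depth to 48 mm diameter. Where they lie round the collar cannot be seen from outside or told from its axes: rest the rim lightly (4 to 8 N) on the pins and turn up to a quarter turn either way until it drops. Fit round the neck: 2 mm all round.
- rack_mid (a point): Point midway between the two pegs of the fixed drying rack, at the height of the peg tops (115 mm above the bench). The pegs stand 70 mm either side of it along its y axis, with heads 28 mm wide; the collar hangs on one, the red end plug on the other. The rack's foot is 85 x 240 mm, 12 mm thick.
- shoulder (a point): Centre of the flat shoulder on top of the white ceramic conductivity cell (52 mm diameter), 92 mm above the bench. The cell is clamped upright on the middle of a grey cast-iron turntable (210 mm diameter, 36 mm high, locked, does not turn). A steel neck 34 mm in diameter rises 33 mm from the shoulder, its top 6 mm tapered to 27 mm. Home = collar rim on the shoulder, collar centre 24 mm above it.
- pins (a point): Where two brass cross-pins, 5 mm thick, cross on the axis of the neck, 16 mm above the shoulder. They lie along this point's x and y axes; their four ends reach 43 mm across. A collar not lined up rests with its rim on the pins, 18.5 mm above the shoulder; within about 0.12 rad of lined up it drops.
- seal (a joint): Travel in m of the spring-loaded white seal disc (22 mm diameter) standing out of the top of the neck, to 48 mm above the shoulder; 0 = up, grows as it is pushed down. The collar's ceiling meets it for the last 6 mm before home: about 4 N at first, 10 N at home, so it lifts the collar again if nobody holds it down.
- seal_top (a point): Middle of the seal disc's top face, on the cell's vertical axis, 48 mm above the shoulder when up; moves with it.
- pressure_housing: polished titanium pressure sensor housing standing upright, 48 mm diameter, 132 mm tall; origin at its foot; leave alone
- bleed_valve: brass bleed valve with a red lever, 78 x 30 x 42 mm; origin under its middle; leave alone
- hex_key: stubby steel hex key lying flat, 75 x 31 mm, 6 mm thick; origin under its long leg; leave alone
- sample_bottle: amber sample bottle, 60 mm diameter, 130 mm tall; origin at its foot; leave alone
- beaker: glass beaker, 70 mm diameter, 80 mm tall; origin at its foot; leave alone
- end_plug: red silicone end plug, 44 mm diameter, 38 mm tall, hanging on the rack's other peg; origin at the centre of its lower rim; leave it hanging there
Not all that is in view belongs to the job. Leave any pink look-alike of the part that bears collar_mid alone.

How it is judged:
On the way:
1. the collar has been lifted up clear of its peg (z of collar_mid in the frame of rack_mid above 0.027 m), for 0.1 s.
At the end, for the whole second after the job is handed in: The collar is upright on the neck (axis within 4 mm, tilt under 0.09 rad), keyed over the pins with its rim within 2.5 mm of the shoulder, the seal pressed in by more than 4 mm, the gripper still bearing on the collar with more than 2 N, and the red end plug still hangs on its peg (horizontal distance between collar_mid and shoulder below 0.004 m and z of collar_mid in the frame of shoulder between 0.02 and 0.0265 m and angle between collar_mid's own z axis and vertical below 0.09 rad and value of joint seal above 0.004 m and contact force between the fingers and collar above 2 N and horizontal distance between end_plug and rack_mid below 0.09 m and height (world z) of end_plug above 0.08 m); the arm keeps its last pose, push and grip.
It fails at once if the end plug is moved more than 20 mm (distance of end_plug from where it was at the start of the episode above 0.02 m).
It fails at once if another thing on the bench is moved more than 20 mm (distance of any of pressure_housing, bleed_valve, hex_key, sample_bottle, beaker from where it was at the start of the episode above 0.02 m).
It also fails if it takes over 64 s, if anything falls off the work surface, if the arm or the gripper's body presses on something with over 40 N, if the wrist force passes 120 N, or if a joint passes its speed limit or range.

## Working session

There is one attempt and no reset: what is moved stays moved. The work goes in short steps, Python scripts to look and compute and a tool call to move; the robot and the scene stay as the last step left them, time stands still between calls to the robot, and variables do not carry over. Pictures are saved under pics/ and viewed, about 8 in all and at most 12, crops included, and the job is handed in when it is done.

Besides the shell and the picture viewer there is one more tool, called after ">>>" by a JSON object that holds its "name" and its "arguments". carry_out: Moves the arm, as the interface text tells. Its arguments: {"type":"object","properties":{"motion":{"type":"array"}},"required":["motion"]}

```bash
mkdir -p pics
cat > h.py <<'E'
import numpy as np, cv2
from scipy.spatial.transform import Rotation as R
from bench import ctrl
def pose(cam):
    p=ctrl.camera_params(cam)
    if 'pose' in p: return np.array(p['pose'])
    o=ctrl.get_obs(); T=np.eye(4); q=o['eef_rot']
    T[:3,:3]=R.from_quat([q[1],q[2],q[3],q[0]]).as_matrix(); T[:3,3]=o['eef_pos']
    return T@np.array(p['hand_eye'])
def world(T,p): return T[:3,:3]@np.array(p)+T[:3,3]
def pix(cam,p,T=None):
    P=ctrl.camera_params(cam); K=np.array(P['mtx']); x=np.array(p); s=x[:2]/x[2]; s=s*(1+P['k1']*(s@s))
    return (K[:2,:2]@s+K[:2,2]).round().astype(int)
def toolrot():
    q=ctrl.get_obs()['eef_rot']; return R.from_quat([q[1],q[2],q[3],q[0]]).as_matrix()
E
python3 - <<'E'
from h import *
o=ctrl.get_obs(); print(o); print(ctrl.grip_depth); print(toolrot().round(3))
for c in ['scene','top']:
    T=pose(c); im=ctrl.camera(c); cv2.imwrite(f'pics/{c}0.png',im); print(c,T[:3,3].round(3))
    for n in ['collar_mid','rack_mid','shoulder','pins','seal_top','end_plug','pressure_housing','sample_bottle','beaker','bleed_valve','hex_key']:
        for d in ctrl.landmark_of(c,n)[:3]:
            print(n,round(d['conf'],2),world(T,d['point']).round(3),pix(c,d['point']))
E
```

```text
{'time_s': 0.0, 'q': array([ 1.13170679e+00,  1.81540832e-01,  1.60800274e+00, -2.68130673e-05,
        1.35379104e+00, -2.06303291e-01]), 'dq': array([ 7.26614343e-04,  1.65304469e-06, -1.89459707e-03,  1.14175883e-05,
       -1.42365653e-03, -1.05225139e-03]), 'joint_efforts': array([-1.91710496e-03, -4.44874656e+01, -3.51331723e+01, -3.39541239e-04,
        9.02269618e-03, -2.98328359e-06]), 'eef_pos': array([0.1324012 , 0.55898486, 0.23038681]), 'eef_rot': array([ 0.70213591,  0.08152758,  0.70250897, -0.08270162]), 'wrist_force': array([0.65819276, 0.87658737, 0.006729  ]), 'torque': array([0.03709955, 0.01777995, 0.05201909]), 'opening': 1.0002168368595703}
0.0187
[[-0.001  0.231  0.973]
 [-0.002  0.973 -0.231]
 [-1.    -0.002 -0.   ]]
scene [ 1.447 -0.204  0.621]
collar_mid 0.7 [ 0.607 -0.223  0.025] [213 233]
collar_mid 0.66 [ 0.486 -0.044  0.024] [286 193]
collar_mid 0.65 [ 0.504 -0.177  0.093] [228 178]
shoulder 0.82 [0.55  0.187 0.09 ] [389 170]
pins 0.78 [0.548 0.187 0.105] [389 164]
seal_top 0.44 [0.546 0.19  0.138] [391 150]
end_plug 0.68 [ 0.491 -0.316  0.087] [163 185]
pressure_housing 0.62 [ 0.752  0.097 -0.005] [379 263]
sample_bottle 0.57 [0.736 0.225 0.   ] [435 247]
bleed_valve 0.39 [ 0.736  0.226 -0.001] [435 247]
hex_key 0.61 [ 0.755 -0.145 -0.003] [261 283]
hex_key 0.52 [ 0.698 -0.015  0.002] [319 252]
top [0.519 0.023 1.031]
collar_mid 0.92 [ 0.5   -0.178  0.09 ] [411 254]
collar_mid 0.7 [ 0.608 -0.222  0.021] [424 207]
collar_mid 0.7 [ 0.488 -0.038  0.019] [344 258]
rack_mid 0.71 [ 0.497 -0.243  0.111] [445 256]
shoulder 0.8 [0.543 0.189 0.085] [240 232]
pins 0.79 [0.549 0.191 0.108] [237 229]
seal_top 0.65 [0.548 0.189 0.138] [236 229]
end_plug 0.6 [ 0.495 -0.318  0.083] [476 257]
pressure_housing 0.58 [ 0.75   0.098 -0.005] [287 147]
sample_bottle 0.66 [ 0.737  0.225 -0.005] [234 152]
beaker 0.69 [ 0.739 -0.264 -0.   ] [438 153]
bleed_valve 0.77 [ 0.751 -0.142  0.   ] [387 147]
```

```bash
python3 -c "
import cv2
a=cv2.imread('pics/scene0.png');b=cv2.imread('pics/top0.png')
cv2.imwrite('pics/crop.png',cv2.resize(a[110:310,130:480],None,fx=2.2,fy=2.2))"
```

```text
(no output)
```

View pics/top0.png

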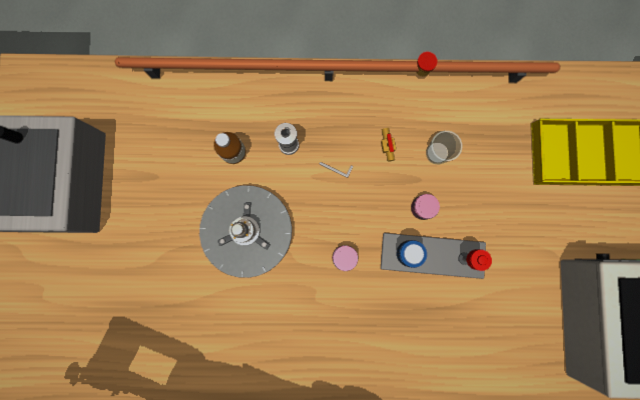

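View pics/crop.png

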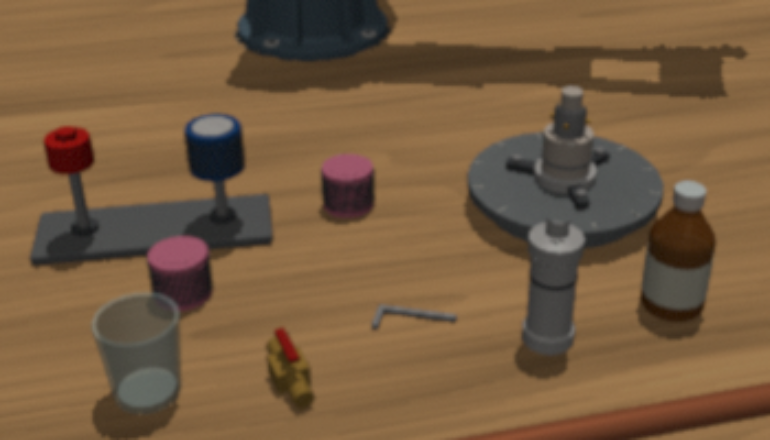

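The blue collar is at top (412,254) and scene (228,178). The look-alikes are pink cups at top (427,207) and (345,258), which I rule out by colour, and the red plug at (480,260). The blue one on the rack peg is the target, and the crop confirms it. Next I move above it.

>>> {"name": "carry_out", "arguments": {"motion": [0, 0, 0, 0, -0.037, 0.031, -1, 0, 0, 0, 0, -0.037, 0.031, -1, 0, 0, 0, 0, -0.037, 0.031, -1, 0, 0, 0, 0, -0.037, 0.031, -1, 0, 0, 0, 0, -0.037, 0.031, -1, 0, 0, 0, 0, -0.037, 0.031, -1, 0, 0, 0, 0, -0.037, 0.031, -1, 0, 0, 0, 0, -0.037, 0.031, -1, 0, 0, 0, 0, -0.037, 0.031, -1, 0, 0, 0, 0, -0.037, 0.031, -1]}}

```text
time_s: 2.2
eef_pos: [0.3548, 0.1186, 0.2317]
eef_rot: [0.705, 0.079, 0.7, -0.076]
wrist_force: [1.4, 0.7, 0.9]
opening: 0.998
```

>>> {"name": "carry_out", "arguments": {"motion": [0, 0, 0, 0, -0.037, 0.031, -1, 0, 0, 0, 0, -0.037, 0.031, -1, 0, 0, 0, 0, -0.037, 0.031, -1, 0, 0, 0, 0, -0.037, 0.031, -1, 0, 0, 0, 0, -0.037, 0.031, -1]}}

```text
time_s: 2.7
eef_pos: [0.4678, -0.1048, 0.2345]
eef_rot: [0.708, 0.08, 0.698, -0.077]
wrist_force: [0.5, -0.3, 0.0]
opening: 1.001
```

```bash
cat > look.py <<'E'
from h import *
import sys
def look(names,save=None):
    T=pose('wrist'); im=ctrl.camera('wrist')
    if save: cv2.imwrite(save,im)
    for n in names:
        for d in ctrl.landmark_of('wrist',n)[:3]:
            print(n,round(d['conf'],2),world(T,d['point']).round(4),pix('wrist',d['point']))
    o=ctrl.get_obs(); print(o['time_s'],o['eef_pos'].round(4),o['wrist_force'].round(1)); print(toolrot().round(3))
look(sys.argv[2:],sys.argv[1])
E
python3 look.py pics/w1.png collar_mid rack_mid end_plug
```

```text
collar_mid 0.64 [ 0.4998 -0.1767  0.101 ] [249 246]
collar_mid 0.63 [ 0.6052 -0.2264  0.0255] [245 312]
collar_mid 0.61 [ 0.4872 -0.0406  0.0234] [387 179]
rack_mid 0.91 [ 0.4989 -0.2503  0.1133] [160 269]
end_plug 0.66 [ 0.4901 -0.3144  0.0936] [ 98 265]
2.9 [ 0.467  -0.1035  0.2339] [-0.3 -0.1 -0.1]
[[ 0.013  0.222  0.975]
 [ 0.003  0.975 -0.223]
 [-1.     0.006  0.012]]
```

View pics/w1.png

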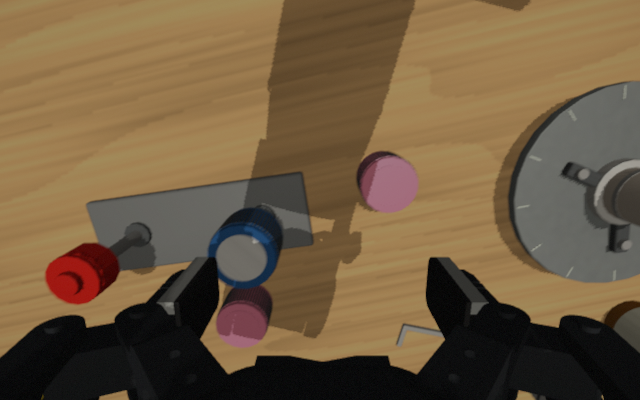

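>>> {"name": "carry_out", "arguments": {"motion": [0, 0.7, -0.35, 0, -0.032, 0.025, -1, 0, 0, 0, 0, -0.032, 0.025, -1, 0, 0, 0, 0, 0, 0, -1]}}

```text
time_s: 3.2
eef_pos: [0.5013, -0.1744, 0.2339]
eef_rot: [0.702, 0.078, 0.703, -0.077]
wrist_force: [-0.9, -0.1, 0.2]
opening: 1.001
```

```bash
cat > disc.py <<'E'
from h import *
import sys
# bare-disc centre by ray/plane at height z0
def undist(u,cam):
    P=ctrl.camera_params(cam);K=np.array(P['mtx']);s=np.linalg.inv(K)@np.r_[u,1];s=s[:2];r=s.copy()
    for _ in range(20): r=s/(1+P['k1']*(r@r))
    return np.r_[r,1]
def plane(u,cam,T,z0):
    d=T[:3,:3]@undist(u,cam); return T[:3,3]+d*(z0-T[2,3])/d[2]
def disc(cam,z0,guess,save=None,near=40):
    T=pose(cam); im=ctrl.camera(cam)
    if save: cv2.imwrite(save,im)
    g=np.linalg.inv(T)@np.r_[guess,z0,1]; u=pix(cam,g[:3])
    hsv=cv2.cvtColor(im,cv2.COLOR_BGR2HSV); m=((hsv[...,1]<50)&(hsv[...,2]>120)).astype(np.uint8)
    n,l,s,c=cv2.connectedComponentsWithStats(m)
    k=[i for i in range(1,n) if s[i,4]>60 and np.linalg.norm(c[i]-u)<near]
    for i in k:
        cnt=max(cv2.findContours((l==i).astype(np.uint8),0,1)[0],key=len); e=cv2.fitEllipse(cnt)
        print(cam,'guess px',u,'ellipse',np.round(e[0],1),np.round(e[1],1),s[i,4],'->',plane(e[0],cam,T,z0).round(4))
E
python3 - <<'E'
from disc import *
disc('wrist',0.121,[0.501,-0.177],'pics/w2.png',60)
disc('top',0.121,[0.501,-0.177])
disc('scene',0.121,[0.501,-0.177])
for d in ctrl.landmark_of('wrist','collar_mid')[:3]: print(d['conf'],world(pose('wrist'),d['point']).round(4))
print(ctrl.get_obs()['eef_pos'],toolrot().round(3))
E
```

```text
0.77 [ 0.4979 -0.1758  0.1007]
0.71 [ 0.4854 -0.0359  0.0247]
0.57 [ 0.6055 -0.2225  0.0244]
[ 0.49985795 -0.17075546  0.23376771] [[-0.002  0.215  0.977]
 [ 0.003  0.977 -0.215]
 [-1.     0.002 -0.003]]
```

View pics/w2.png

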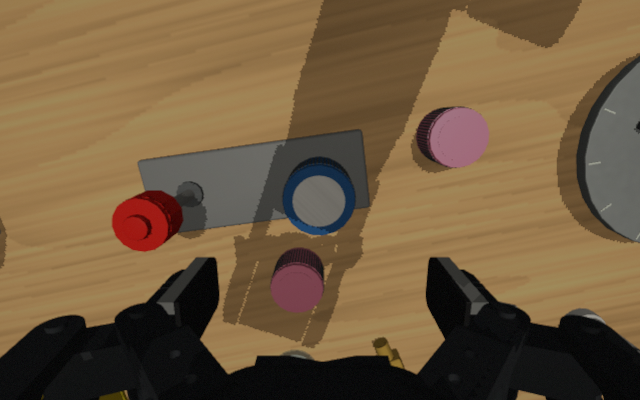

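Run:
```python
from disc import *
T=pose('wrist'); im=cv2.imread('pics/w2.png'); hsv=cv2.cvtColor(im,cv2.COLOR_BGR2HSV)
print(hsv[201,319],hsv[201,351], cv2.cvtColor(cv2.imread('pics/top0.png'),cv2.COLOR_BGR2HSV)[254,413])
print(plane([319,201],'wrist',T,0.121),plane([413,254],'top',pose('top'),0.121))
m=cv2.inRange(hsv,(95,130,40),(125,255,255))
p=np.argwhere(m[140:250,270:370])[:,::-1]+[270,140]
e=cv2.fitEllipse(cv2.convexHull(p.astype(np.float32))); print(e)
```

```text
[ 24  23 112] [106 185  69] [103   9 204]
[ 0.49914238 -0.17396919  0.121     ] [ 0.50047565 -0.17457101  0.121     ]
((318.4725341796875, 198.22581481933594), (71.64905548095703, 71.85813903808594), 59.58195114135742)
```

>>> {"name": "carry_out", "arguments": {"motion": [0, -0.2, -0.1, 0.0, -0.004, 0.0005, -1, 0, 0, 0, 0.035, 0, 0, -1, 0, 0, 0, 0.035, 0, 0, -1, 0, 0, 0, 0.035, 0, 0, -1, 0, 0, 0, 0.03, 0, 0, -1, 0, 0, 0, 0, 0, 0, -1]}}

```text
time_s: 4.0
eef_pos: [0.5004, -0.1704, 0.0991]
eef_rot: [0.706, 0.072, 0.7, -0.075]
wrist_force: [-0.8, 0.6, -0.4]
opening: 1.0
```

```bash
python3 look.py pics/w3.png collar_mid
```

```text
collar_mid 0.94 [ 0.5008 -0.1789  0.1018] [306 270]
collar_mid 0.86 [ 0.4895 -0.0419  0.0266] [524 158]
collar_mid 0.81 [ 0.6064 -0.2251  0.028 ] [281 365]
4.1 [ 0.5032 -0.1721  0.1032] [-0.4  0.2  0.7]
[[ 0.014  0.207  0.978]
 [-0.008  0.978 -0.207]
 [-1.    -0.005  0.016]]
```

View pics/w3.png

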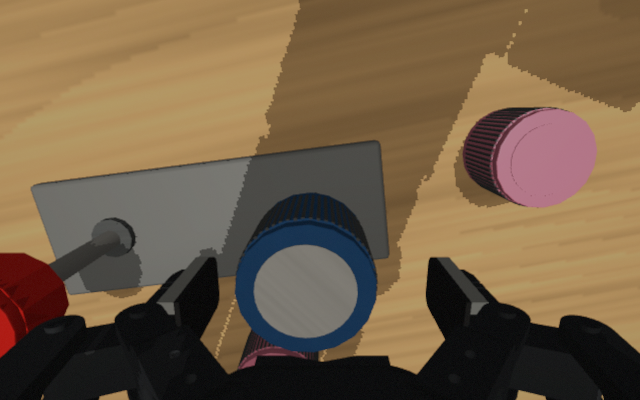

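```bash
cat > rel.py <<'E'
from disc import *
# disc centre pixel in tool frame, given along-x distance of disc plane from TCP (negative=behind)
def rel(u,x0):
    H=np.array(ctrl.camera_params('wrist')['hand_eye']); d=H[:3,:3]@undist(u,'wrist'); return H[:3,3]+d*(x0-H[0,3])/d[0]
E
python3 - <<'E'
from rel import *
for x0 in (-.016,-.02,-.024): print(rel([306,291],x0).round(4))
P=[];
for i in range(4): o=ctrl.get_obs(); print(o['time_s'],o['eef_pos'].round(4))
T=pose('top');im=ctrl.camera('top')
for i in range(4): ctrl.camera('top'); o=ctrl.get_obs(); print(o['time_s'],o['eef_pos'].round(4),toolrot()[:,0].round(3))
E
```

```text
[-0.016  -0.0078  0.0049]
[-0.02   -0.0076  0.0027]
[-0.024  -0.0074  0.0005]
4.1 [ 0.5032 -0.1721  0.1032]
4.1 [ 0.5032 -0.1721  0.1032]
4.1 [ 0.5032 -0.1721  0.1032]
4.1 [ 0.5032 -0.1721  0.1032]
4.2 [ 0.5047 -0.1733  0.1049] [ 0.018 -0.01  -1.   ]
4.25 [ 0.5049 -0.1735  0.1051] [ 0.018 -0.01  -1.   ]
4.3 [ 0.5048 -0.1735  0.105 ] [ 0.018 -0.01  -1.   ]
4.35 [ 0.5047 -0.1735  0.1048] [ 0.018 -0.01  -1.   ]
```

>>> {"name": "carry_out", "arguments": {"motion": [0, 1.1, 0.35, 0.01, -0.006, -0.001, -1, 0, 0, 0, 0.01, 0, 0, -1, 0, 0, 0, 0.003, 0, 0, -1]}}

```text
time_s: 4.65
eef_pos: [0.504, -0.1809, 0.0827]
eef_rot: [0.704, 0.073, 0.702, -0.074]
wrist_force: [0.6, -0.2, 0.2]
opening: 0.999
```

Run:
```python
from rel import *
for i in range(3): ctrl.camera('top')
o=ctrl.get_obs(); print(o['time_s'],o['eef_pos'].round(4)); print(toolrot().round(3)); 
im=ctrl.camera('wrist'); cv2.imwrite('pics/w4.png',im)
g=cv2.cvtColor(im,cv2.COLOR_BGR2HSV); m=cv2.inRange(g,(0,0,60),(180,80,255)); m[:,:200]=0;m[:,430:]=0
n,l,s,c=cv2.connectedComponentsWithStats(m)
for i in range(1,n):
    if s[i,4]>1500:
        cnt=max(cv2.findContours((l==i).astype(np.uint8),0,1)[0],key=len); print(s[i],np.round(cv2.fitEllipse(cnt)[0],1),np.round(cv2.fitEllipse(cnt)[1],1))
```

```text
4.8 [ 0.5042 -0.1808  0.0834]
[[ 0.004  0.207  0.978]
 [-0.002  0.978 -0.207]
 [-1.    -0.002  0.004]]
[  200   134   208   148 16137] [301.7 207.3] [144.7 230.1]
[  271   245   120   107 10022] [330.8 298.3] [106.1 118.4]
```

View pics/w4.png

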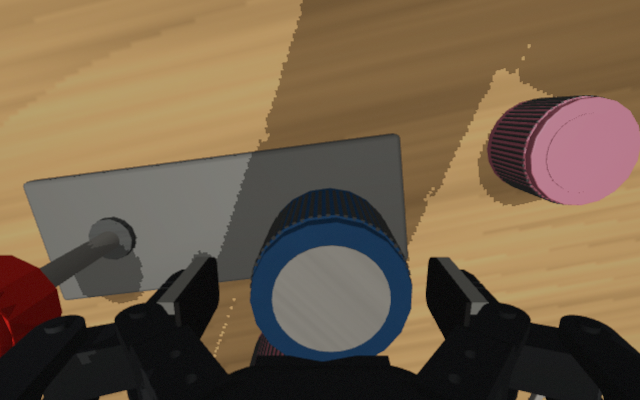

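Run:
```python
from rel import *
for x0 in (-.034,-.038,-.042): print(rel([331,298],x0).round(4))
```

```text
[-0.034   0.0018 -0.0024]
[-0.038   0.0017 -0.0047]
[-0.042   0.0016 -0.007 ]
```

>>> {"name": "carry_out", "arguments": {"motion": [0, 0, 0, 0.003, 0.002, -0.0045, -1, 0, 0, 0, 0, 0, 0, 1, 0, 0, 0, 0, 0, 0, 1, 0, 0, 0, 0, 0, 0, 1, 0, 0, 0, 0, 0, 0, 1, 0, 0, 0, 0, 0, 0, 1, 0, 0, 0, 0, 0, 0, 1, 0, 0, 0, 0, 0, 0, 1]}}

```text
time_s: 5.65
eef_pos: [0.5004, -0.1775, 0.0812]
eef_rot: [0.705, 0.072, 0.701, -0.074]
wrist_force: [-0.3, -0.4, 1.4]
opening: 0.646
```

>>> {"name": "carry_out", "arguments": {"motion": [0, 0, 0, -0.012, 0, 0, 1, 0, 0, 0, -0.015, 0, 0, 1, 0, 0, 0, -0.015, 0, 0, 1, 0, 0, 0, -0.02, 0, 0, 1, 0, 0, 0, -0.02, 0, 0, 1, 0, 0, 0, -0.025, 0, 0, 1, 0, 0, 0, -0.025, 0, 0, 1, 0, 0, 0, 0, 0, 0, 1]}}

```text
time_s: 6.45
eef_pos: [0.499, -0.1766, 0.2222]
eef_rot: [0.705, 0.073, 0.702, -0.074]
wrist_force: [0.7, -1.1, -1.3]
opening: 0.642
```

Run:
```python
from rel import *
for i in range(3): ctrl.camera('top')
o=ctrl.get_obs(); print(o['time_s'],o['eef_pos'].round(4),o['wrist_force'].round(1)); print(toolrot().round(3))
im=ctrl.camera('wrist'); cv2.imwrite('pics/w5.png',im)
for d in ctrl.landmark_of('wrist','collar_mid')[:1]: print(d['conf'],pix('wrist',d['point']),(np.array(ctrl.camera_params('wrist')['hand_eye'])@np.r_[d['point'],1]).round(4))
print(rel([331,298],-.038))
```

```text
6.6 [ 0.4966 -0.1752  0.2172] [-0.3  0.2 -1.3]
[[-0.003  0.207  0.978]
 [ 0.002  0.978 -0.207]
 [-1.     0.001 -0.003]]
0.86 [459 144] [ 0.1915  0.1295 -0.0352  1.    ]
[-0.038       0.00172592 -0.00470689]
```

View pics/w5.png

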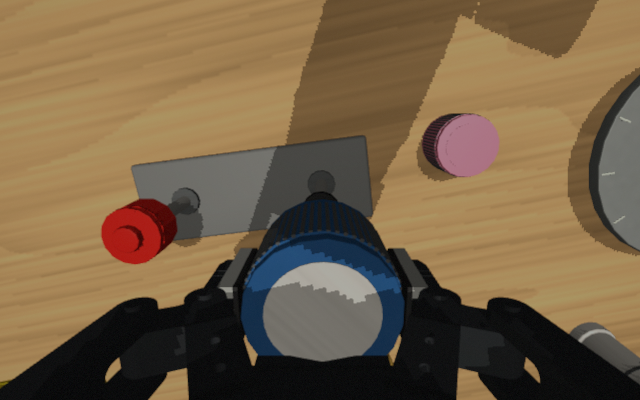

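>>> {"name": "carry_out", "arguments": {"motion": [0, 0, 0, 0, 0.036, -0.0026, 1, 0, 0, 0, 0, 0.036, -0.0026, 1, 0, 0, 0, 0, 0.036, -0.0026, 1, 0, 0, 0, 0, 0.036, -0.0026, 1, 0, 0, 0, 0, 0.036, -0.0026, 1, 0, 0, 0, 0, 0.036, -0.0026, 1, 0, 0, 0, 0, 0.036, -0.0026, 1]}}

```text
time_s: 7.4
eef_pos: [0.5267, 0.0804, 0.2063]
eef_rot: [0.695, 0.078, 0.711, -0.076]
wrist_force: [0.5, 0.3, -1.0]
opening: 0.647
```

Run:
```python
from rel import *
for i in range(5): ctrl.camera('top')
o=ctrl.get_obs(); print(o['time_s'],o['eef_pos'].round(4),o['wrist_force'].round(1),o['q'].round(2)); print(toolrot().round(3))
T=pose('wrist');im=ctrl.camera('wrist'); cv2.imwrite('pics/w6.png',im)
for n in ['seal_top','pins','shoulder']:
  for d in ctrl.landmark_of('wrist',n)[:1]: print(n,d['conf'],pix('wrist',d['point']),world(T,d['point']).round(4))
for x0 in (-.036,-.04,-.044):print(rel([323,314],x0).round(4))
```

```text
7.65 [0.5269 0.0787 0.2067] [ 0.4 -0.3 -0.8] [-0.08  0.12  1.72  0.    1.32 -1.43]
[[-0.021  0.216  0.976]
 [ 0.006  0.976 -0.216]
 [-1.     0.001 -0.022]]
seal_top 0.87 [494 217] [0.5472 0.1839 0.1415]
pins 0.85 [469 206] [0.5486 0.1823 0.1059]
shoulder 0.59 [462 197] [0.545  0.183  0.0923]
[-0.036  -0.001   0.0027]
[-0.04   -0.001   0.0001]
[-0.044  -0.001  -0.0024]
```

View pics/w6.png

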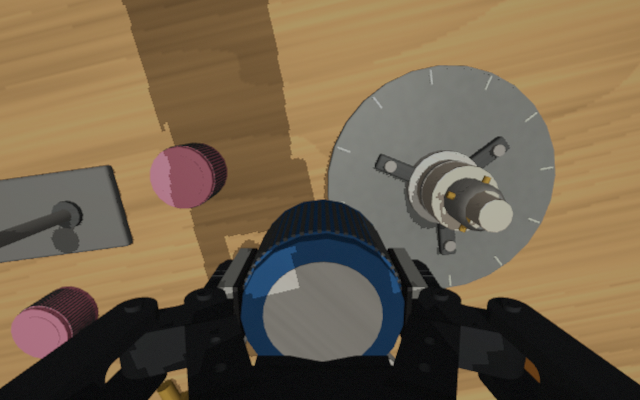

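Run:
```python
from rel import *
T=pose('wrist')
im=cv2.imread('pics/w6.png')
m=cv2.inRange(cv2.cvtColor(im,cv2.COLOR_BGR2HSV),(0,0,150),(180,70,255)); n,l,s,c=cv2.connectedComponentsWithStats(m[180:250,470:530])
for i in range(1,n):
    if s[i,4]>300: print(s[i],c[i]+[470,180],plane(c[i]+[470,180],'wrist',T,.140))
print(plane([494,214],'wrist',T,.140))
t=cv2.imread('pics/top0.png'); cv2.imwrite('pics/cell.png',np.hstack([cv2.resize(t[195:265,200:280],None,fx=5,fy=5,interpolation=2),cv2.resize(cv2.imread('pics/scene0.png')[135:205,350:430],None,fx=5,fy=5,interpolation=2)]))
```

```text
[  9  20  34  32 835] [495.64431138 215.5497006 ] [0.54819104 0.18494488 0.14      ]
[0.54694021 0.18402731 0.14      ]
```

View pics/cell.png

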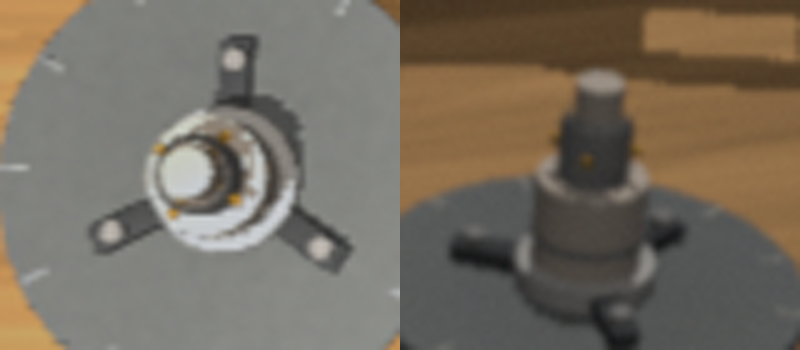

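Run:
```python
from rel import *
print(plane([237.4,229.4],'top',pose('top'),.140),plane([390,151.4],'scene',pose('scene'),.140))
print(plane([199/5+200,174/5+195],'top',pose('top'),.108))
```

```text
[0.54682061 0.18527767 0.14      ] [0.55451728 0.18359202 0.14      ]
[0.5470202  0.18605096 0.108     ]
```

>>> {"name": "carry_out", "arguments": {"motion": [0, -1.2, 0, 0, 0.035, -0.001, 1, 0, 0, 0, 0, 0.035, -0.001, 1, 0, 0, 0, 0, 0.03, -0.001, 1, 0, 0, 0, 0, 0.004, 0, 1, 0, 0, 0, 0, 0, 0, 1]}}

```text
time_s: 8.35
eef_pos: [0.5495, 0.1772, 0.208]
eef_rot: [0.703, 0.082, 0.701, -0.081]
wrist_force: [-0.1, 0.1, -1.0]
opening: 0.645
```

```bash
cat > st.py <<'E'
from rel import *
import sys
for i in range(int(sys.argv[1])): ctrl.camera('top')
o=ctrl.get_obs(); Rm=toolrot(); p=o['eef_pos']; d=np.array([.5475,.185])-p[:2]
print(o['time_s'],p.round(4),o['wrist_force'].round(1),'M',o['torque'].round(2),'q6',o['q'][5].round(2)); print(Rm.round(3))
print('shift y %.4f z %.4f'%(d@Rm[:2,1],d@Rm[:2,2]),'turn y %.2f z %.2f deg'%(np.degrees(Rm[:2,0]@Rm[:2,2]),-np.degrees(Rm[:2,0]@Rm[:2,1])))
E
python3 st.py 4
```

```text
8.55 [0.5494 0.1762 0.2081] [-0.3  0.  -1.6] M [-0.01 -0.02  0.  ] q6 -1.23
[[ 0.003  0.23   0.973]
 [ 0.     0.973 -0.23 ]
 [-1.     0.001  0.003]]
shift y 0.0082 z -0.0039 turn y 0.17 z -0.07 deg
```

Correct laterally and lower until the rim is just above the seal.

>>> {"name": "carry_out", "arguments": {"motion": [0, 0.15, 0, 0.012, 0.008, -0.004, 1, 0, 0, 0, 0.02, 0, 0, 1, 0, 0, 0, 0.01, 0, 0, 1, 0, 0, 0, 0, 0, 0, 1]}}

```text
time_s: 8.95
eef_pos: [0.547, 0.1836, 0.1635]
eef_rot: [0.702, 0.084, 0.702, -0.083]
wrist_force: [-0.6, -0.1, -1.2]
opening: 0.644
```

```bash
python3 st.py 4
python3 - <<'E'
from rel import *
T=pose('wrist'); w=ctrl.camera('wrist'); s=ctrl.camera('scene')
cv2.imwrite('pics/a1.png',np.vstack([cv2.resize(w[100:400,100:540],(587,400)),cv2.resize(s[110:190,340:457],(587,400))[:200*2]])[:800].copy() if 0 else np.hstack([cv2.resize(w[100:400,100:540],None,fx=.9,fy=.9),cv2.resize(s[110:190,350:430],(270,270))]))
E
```

```text
9.15 [0.5488 0.1838 0.1663] [-0.1 -0.1 -0.5] M [-0.06  0.04 -0.01] q6 -1.22
[[ 0.005  0.234  0.972]
 [ 0.002  0.972 -0.234]
 [-1.     0.003  0.004]]
shift y 0.0008 z -0.0015 turn y 0.25 z -0.17 deg
```

View pics/a1.png

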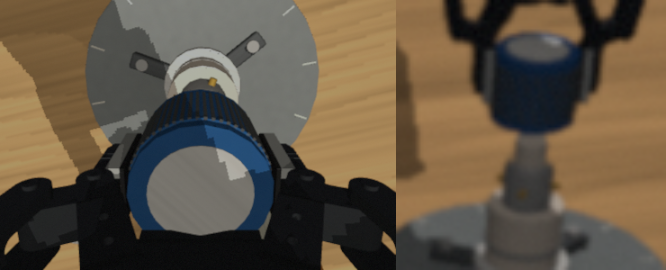

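>>> {"name": "carry_out", "arguments": {"motion": [0, 0.2, -0.15, 0.01, 0.001, -0.0015, 1, 0, 0, 0, 0.01, 0, 0, 1, 0, 0, 0, 0.007, 0, 0, 1, 0, 0, 0, 0, 0, 0, 1]}}

```text
time_s: 9.65
eef_pos: [0.5482, 0.1855, 0.1382]
eef_rot: [0.703, 0.083, 0.701, -0.083]
wrist_force: [-0.1, -0.0, -0.9]
opening: 0.644
```

```bash
python3 st.py 4
```

```text
9.85 [0.5494 0.1856 0.1401] [-0.2 -0.3 -0.6] M [ 0.02 -0.    0.02] q6 -1.21
[[ 0.006  0.234  0.972]
 [ 0.001  0.972 -0.234]
 [-1.     0.002  0.006]]
shift y -0.0010 z -0.0017 turn y 0.33 z -0.11 deg
```

>>> {"name": "carry_out", "arguments": {"motion": [0, 0.35, -0.1, 0.005, -0.001, -0.0015, 1, 0, 0, 0, 0.005, 0, 0, 1, 0, 0, 0, 0.004, 0, 0, 1, 0, 0, 0, 0.002, 0, 0, 1]}}

```text
time_s: 10.25
eef_pos: [0.5485, 0.185, 0.124]
eef_rot: [0.703, 0.084, 0.702, -0.083]
wrist_force: [-0.6, -0.6, -1.5]
opening: 0.641
```

```bash
python3 st.py 3
```

```text
10.4 [0.5486 0.185  0.1244] [ 0.  -0.1 -2. ] M [ 0.08  0.05 -0.  ] q6 -1.21
[[ 0.002  0.234  0.972]
 [ 0.001  0.972 -0.234]
 [-1.     0.001  0.001]]
shift y -0.0003 z -0.0010 turn y 0.08 z -0.06 deg
```

>>> {"name": "carry_out", "arguments": {"motion": [0, 0, 0, 0.003, 0, -0.0005, 1, 0, 0, 0, 0.003, 0, 0, 1, 0, 0, 0, 0.002, 0, 0, 1]}}

```text
time_s: 10.7
eef_pos: [0.5485, 0.1853, 0.1165]
eef_rot: [0.703, 0.084, 0.701, -0.083]
wrist_force: [0.2, -0.2, -0.2]
opening: 0.642
```

```bash
python3 st.py 3
```

```text
10.85 [0.5483 0.1853 0.1164] [-1.2  1.3 -1. ] M [0.02 0.08 0.01] q6 -1.21
[[ 0.002  0.234  0.972]
 [ 0.001  0.972 -0.234]
 [-1.     0.001  0.002]]
shift y -0.0004 z -0.0007 turn y 0.11 z -0.07 deg
```

>>> {"name": "carry_out", "arguments": {"motion": [0, 0, 0, 0.002, 0, 0, 1, 0, 0, 0, 0.001, 0, 0, 1]}}

```text
time_s: 11.05
eef_pos: [0.5484, 0.1855, 0.1136]
eef_rot: [0.703, 0.084, 0.701, -0.083]
wrist_force: [-0.4, -0.3, -0.8]
opening: 0.647
```

```bash
python3 st.py 2
```

```text
11.15 [0.5483 0.1855 0.1135] [-0.9  0.1 -1.4] M [0.1  0.12 0.09] q6 -1.21
[[ 0.002  0.234  0.972]
 [ 0.001  0.972 -0.234]
 [-1.     0.002  0.002]]
shift y -0.0006 z -0.0007 turn y 0.11 z -0.09 deg
```

>>> {"name": "carry_out", "arguments": {"motion": [0, 0, 0, 0.002, 0, 0, 1, 0, 0, 0, 0.001, 0, 0, 1]}}

```text
time_s: 11.35
eef_pos: [0.5485, 0.1855, 0.1106]
eef_rot: [0.703, 0.084, 0.701, -0.083]
wrist_force: [-0.7, 0.1, 0.1]
opening: 0.646
```

```bash
python3 st.py 2
```

```text
11.45 [0.5484 0.1856 0.1105] [-1.6  1.  -1.7] M [0.1  0.12 0.  ] q6 -1.21
[[ 0.002  0.234  0.972]
 [ 0.001  0.972 -0.234]
 [-1.     0.002  0.002]]
shift y -0.0008 z -0.0007 turn y 0.12 z -0.10 deg
```

>>> {"name": "carry_out", "arguments": {"motion": [0, 0, 0, 0.002, 0, 0, 1, 0, 0, 0, 0.001, 0, 0, 1]}}

```text
time_s: 11.65
eef_pos: [0.5485, 0.1856, 0.1075]
eef_rot: [0.703, 0.084, 0.701, -0.083]
wrist_force: [-1.6, 0.9, -0.4]
opening: 0.643
```

```bash
python3 st.py 2
```

```text
11.75 [0.5484 0.1856 0.1075] [-0.   0.1 -2.1] M [0.1  0.03 0.05] q6 -1.21
[[ 0.002  0.234  0.972]
 [ 0.001  0.972 -0.234]
 [-1.     0.002  0.002]]
shift y -0.0008 z -0.0008 turn y 0.12 z -0.10 deg
```

Run:
```python
from rel import *
s=ctrl.camera('scene');T=pose('scene')
for n in ['collar_mid','collar_rim','shoulder','pins']:
  for d in ctrl.landmark_of('scene',n)[:3]: print(n,round(d['conf'],2),world(T,d['point']).round(4),pix('scene',d['point']))
w=ctrl.camera('wrist')
cv2.imwrite('pics/a2.png',np.hstack([cv2.resize(s[120:200,350:430],(400,400),interpolation=2),cv2.resize(w[180:400,210:430],(400,400))]))
```

```text
collar_mid 0.96 [0.5499 0.1871 0.1188] [390 159]
collar_mid 0.91 [ 0.6074 -0.2224  0.0266] [213 232]
collar_mid 0.9 [ 0.488  -0.0452  0.0233] [286 193]
collar_rim 0.59 [0.552  0.1854 0.0966] [389 168]
collar_rim 0.57 [ 0.6069 -0.2295 -0.0032] [211 243]
collar_rim 0.56 [ 0.4853 -0.0416 -0.0022] [287 202]
shoulder 0.79 [0.5455 0.1889 0.0851] [389 171]
pins 0.96 [0.5479 0.1872 0.1031] [389 164]
```

View pics/a2.png

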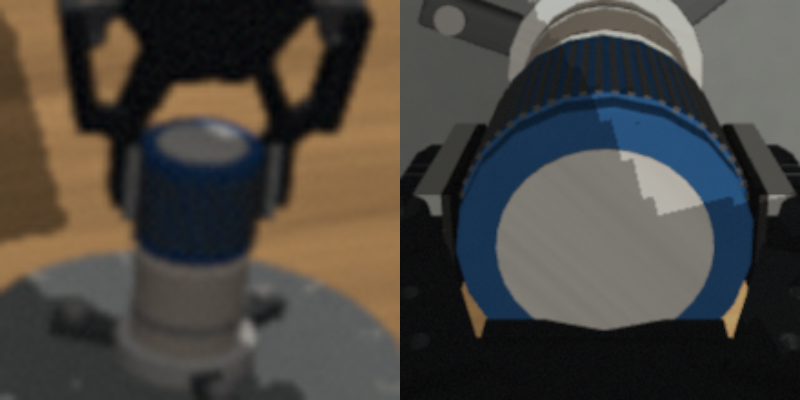

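The scene view shows the rim already below pin level, so the keyways happened to be lined up. I push on towards the seal.

>>> {"name": "carry_out", "arguments": {"motion": [0, 0, 0, 0.002, 0, 0, 1, 0, 0, 0, 0.001, 0, 0, 1]}}

```text
time_s: 12.25
eef_pos: [0.5487, 0.1857, 0.1053]
eef_rot: [0.703, 0.084, 0.701, -0.083]
wrist_force: [-4.6, 0.3, 5.8]
opening: 0.643
```

```bash
python3 st.py 2|head -1
```

```text
12.35 [0.5487 0.1857 0.1053] [-3.2 -1.   3. ] M [0.04 0.48 0.02] q6 -1.21
```

>>> {"name": "carry_out", "arguments": {"motion": [0, 0, 0, 0.002, 0, 0, 1, 0, 0, 0, 0.001, 0, 0, 1]}}

```text
time_s: 12.55
eef_pos: [0.5487, 0.1858, 0.1034]
eef_rot: [0.703, 0.084, 0.701, -0.082]
wrist_force: [-5.0, 0.1, 6.9]
opening: 0.644
```

```bash
python3 st.py 2
```

```text
12.65 [0.5487 0.1858 0.1035] [-3.8 -0.8  6.2] M [0.03 0.66 0.01] q6 -1.21
[[ 0.003  0.233  0.972]
 [ 0.001  0.972 -0.233]
 [-1.     0.002  0.003]]
shift y -0.0010 z -0.0009 turn y 0.16 z -0.11 deg
```

>>> {"name": "carry_out", "arguments": {"motion": [0, 0, 0, 0.002, 0, -0.001, 1, 0, 0, 0, 0.002, 0, 0, 1]}}

```text
time_s: 12.85
eef_pos: [0.5488, 0.1858, 0.1015]
eef_rot: [0.704, 0.084, 0.7, -0.083]
wrist_force: [-8.0, -0.1, 11.6]
opening: 0.647
```

```bash
python3 st.py 2|head -1
```

```text
12.95 [0.5487 0.1857 0.1014] [-5.1 -0.1  8.8] M [-0.04  0.84 -0.01] q6 -1.21
```

>>> {"name": "carry_out", "arguments": {"motion": [0, 0, 0, 0.002, 0, -0.0005, 1, 0, 0, 0, 0.002, 0, 0, 1]}}

```text
time_s: 13.15
eef_pos: [0.5488, 0.1858, 0.1001]
eef_rot: [0.705, 0.083, 0.7, -0.083]
wrist_force: [-11.0, -1.5, 18.8]
opening: 0.645
```

```bash
python3 st.py 2
```

```text
13.25 [0.5488 0.1858 0.1001] [-7.5 -2.4 12. ] M [-0.06  1.21  0.04] q6 -1.21
[[ 0.007  0.233  0.972]
 [ 0.     0.972 -0.233]
 [-1.     0.002  0.006]]
shift y -0.0011 z -0.0011 turn y 0.36 z -0.11 deg
```

>>> {"name": "carry_out", "arguments": {"motion": [0, 0.3, -0.1, 0.001, -0.0005, -0.003, 1, 0, 0, 0, 0.002, 0, -0.001, 1]}}

```text
time_s: 13.45
eef_pos: [0.5486, 0.1859, 0.1007]
eef_rot: [0.706, 0.083, 0.699, -0.083]
wrist_force: [-6.8, -1.9, 8.1]
opening: 0.648
```

```bash
python3 st.py 2
```

```text
13.55 [0.5485 0.1858 0.1005] [-2.3 -2.5  7.9] M [-0.08  0.41  0.01] q6 -1.21
[[ 0.01   0.233  0.972]
 [-0.     0.972 -0.233]
 [-1.     0.002  0.01 ]]
shift y -0.0011 z -0.0008 turn y 0.55 z -0.11 deg
```

>>> {"name": "carry_out", "arguments": {"motion": [0, 0, 0, 0.003, 0, -0.002, 1, 0, 0, 0, 0.003, 0, -0.001, 1]}}

```text
time_s: 13.75
eef_pos: [0.5488, 0.1858, 0.1]
eef_rot: [0.708, 0.083, 0.696, -0.083]
wrist_force: [-13.7, -2.7, 26.3]
opening: 0.648
```

```bash
python3 st.py 3
```

```text
13.9 [0.5488 0.1858 0.1   ] [-8.6 -3.4 20.5] M [-0.25  1.56  0.1 ] q6 -1.21
[[ 0.016  0.233  0.972]
 [-0.002  0.973 -0.233]
 [-1.     0.002  0.016]]
shift y -0.0011 z -0.0011 turn y 0.93 z -0.13 deg
```

>>> {"name": "carry_out", "arguments": {"motion": [0, 0, 0, 0.004, 0, -0.001, 1, 0, 0, 0, 0.004, 0, -0.001, 1]}}

```text
time_s: 14.1
eef_pos: [0.549, 0.1858, 0.1]
eef_rot: [0.709, 0.083, 0.695, -0.083]
wrist_force: [-14.7, -4.2, 31.4]
opening: 0.646
```

```bash
python3 st.py 3
```

```text
14.25 [0.549  0.1859 0.1   ] [-13.6  -5.   28.8] M [-0.33  2.31  0.08] q6 -1.21
[[ 0.02   0.232  0.973]
 [-0.003  0.973 -0.232]
 [-1.     0.002  0.02 ]]
shift y -0.0012 z -0.0013 turn y 1.17 z -0.12 deg
```

>>> {"name": "carry_out", "arguments": {"motion": [0, 1.2, -0.1, 0.002, -0.001, -0.001, 1, 0, 0.5, 0, 0.003, -0.001, -0.001, 1]}}

```text
time_s: 14.45
eef_pos: [0.5485, 0.1858, 0.1001]
eef_rot: [0.701, 0.084, 0.704, -0.081]
wrist_force: [-7.0, 1.5, 18.0]
opening: 0.647
```

```bash
python3 st.py 3
python3 - <<'E'
from rel import *
s=ctrl.camera('scene');T=pose('scene')
for n in ['collar_mid','collar_rim','end_plug']:
  for d in ctrl.landmark_of('scene',n)[:1]: print(n,round(d['conf'],2),world(T,d['point']).round(4),pix('scene',d['point']))
w=ctrl.camera('wrist')
cv2.imwrite('pics/a3.png',np.hstack([cv2.resize(s[120:200,350:430],(400,400),interpolation=2),cv2.resize(w[180:400,210:430],(400,400))]))
E
```

```text
14.6 [0.5485 0.1858 0.1001] [-6.9  2.  16.6] M [0.27 1.01 0.01] q6 -1.22
[[-0.004  0.232  0.973]
 [ 0.005  0.973 -0.232]
 [-1.     0.004 -0.005]]
shift y -0.0010 z -0.0008 turn y -0.26 z -0.22 deg
collar_mid 0.8 [0.5518 0.1882 0.1159] [391 160]
collar_rim 0.77 [ 0.6042 -0.2271 -0.0018] [212 242]
end_plug 0.79 [ 0.4905 -0.3131  0.0862] [164 185]
```

View pics/a3.png

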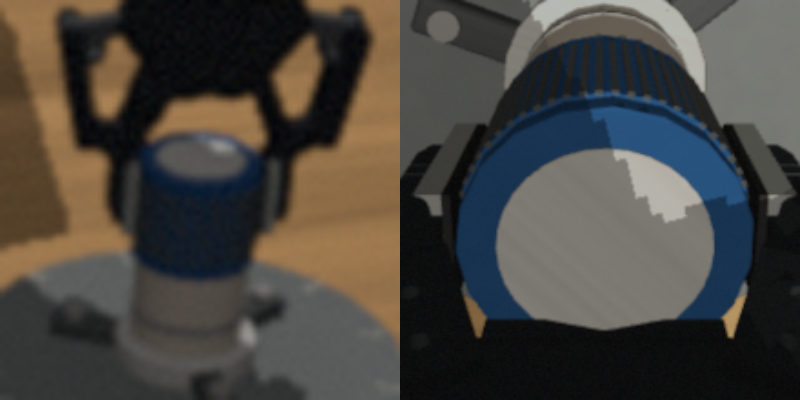

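```bash
python3 -c "
from bench import ctrl
print(ctrl.hand_in()); o=ctrl.get_obs(); print(o['time_s'],o['eef_pos'],o['wrist_force'],o['opening'])"
```

```text
the job is handed in; nothing more can be done
None
the job is handed in; nothing more can be done
```

I lifted the blue collar off its peg and lowered it over the cell neck. It is pushed home against the seal and still gripped. I handed the job in at about 14.6 s; `hand_in` reports no verdict.

- **Keyways:** They happened to be lined up already. I felt no contact at pin height and the collar dropped through, so no turning search was needed.
- **Seal and home:** The seal was met at TCP z of about 0.106 m. The collar stopped hard at 0.100 m, which is the expected 6 mm of travel. I held a push of about 17 N there.
- **Final position:** The scene camera put the collar's centre at z = 0.116 m, the expected home height. The rim shows level with the shoulder, and the tool tilt was under 0.01 rad.
- **Red end plug:** The last scene reading was (0.4905, -0.313, 0.086) m. At the start it was (0.491, -0.316, 0.087) m, so it is still hanging where it was.

**Checks that disagreed:**
- A side force of about 7 N remained at the end, so the collar is touching the neck within its 2 mm play.
- Camera estimates of the cell axis differed by up to about 7 mm.
- In the last picture the network took a pink look-alike for the collar rim, so I judged the rim by eye.

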